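# Centre the torch on its charging pad

### The job

The yellow pocket torch stands off-centre on its small round charging pad, so it is not charging. With light taps or pushes of the fingertips low on its foot, without gripping or lifting it, slide it until its foot stands upright and centred, wholly inside the pale ring. Be gentle, do not tip it over or knock it off the pad, and leave everything else where it is.

Things in the scene. Friction and masses are not known exactly. Their poses are not given: they have to be found in the camera images.
- torch: yellow pocket torch, loose, 66 mm tall, about 110 g, standing upright on the pad. Origin: centre of the underside of its foot; z points up along the torch. Foot: round disc 36 mm in diameter, 12 mm high; above it a 23 mm barrel and, from 48 to 66 mm up, a 28 mm head. It slides on the pad when pushed slowly at the foot and tips when pushed at the head.
- pad_top (a point): centre of the top face of the black round charging pad, at the height of that face (40 mm above the table). The pad is fixed, 84 mm in diameter at the top (92 mm at the bottom); on its flat top a flat printed pale ring about this centre, 52 mm inside and 58 mm outside diameter. The pad may be turned any way.
- tray: fixed steel mesh tray, 360 mm (its x) by 580 mm (its y), rim 25 mm high, floor 4 mm above the table; origin at the centre of its underside. The pad and the four bystanders below are in it.
- bowl: grey ceramic key bowl, 100 mm in diameter, 42 mm high, loose bystander; origin at the centre of its underside
- case: blue hard plastic sunglasses case, 157 (x) by 64 (y) by 40 mm, loose bystander; origin at the centre of its underside
- pen: grey parcel scanner pen, 20 (x) by 150 (y) by 16 mm, lying, loose bystander; origin at its underside, 65 mm from its blunt end
- keys: stainless steel key ring, 36 mm across, with two keys reaching about 70 mm from it along its y, 4 mm high, loose bystander; origin at the centre of the ring's underside
- flap (a joint): tilting flap on top of the grey bin right of the tray (bin 200 x 200 mm, 206 mm high), a bystander; 0 = level, rad

How it is judged:
By the outcome, as a careful person would: the job done as asked, in the order asked, and still so for the second after the job is handed in, with the robot touching nothing.
It also fails if it takes over 42 s, if anything falls off the work surface, if the arm or the gripper's body presses on something with over 40 N, if the wrist force passes 120 N, or if a joint passes its speed limit or range.

### The arm

A 6-joint arm with a two-finger parallel gripper is mounted at the origin on the work surface. World frame = base frame: x ahead of the robot, y to its left, z up, the work surface at z = 0. Lengths are in m, angles in rad, forces in N, time in s.
With the tool pointing down it reaches from about 0.325 to 0.775 m from the base axis. Payload 9.3 kg.
Tool frame: the origin (TCP) lies between the finger pads; the fingertips stand 25 mm ahead of it and the grasp point (between the pads) lies 6 mm ahead of it (ctrl.tip_reach is the z of the fingertips in the tool frame, in m); z points along the fingers, y is the direction in which the jaws open and shut (so a half turn about z gives the same grasp; the last joint's range is limited). The gripper opens to 85 mm and grips with 20 to 120 N. Pads are 22 mm wide; open, the fingers measure 114 mm over their backs; the gripper's body (76 mm by 85 mm) begins 54 mm behind the grasp point. The pads swing forward as they close: fully open they stand 13 mm farther back than shut.
Start: joints at [1.112, 0.259, 0.021, 1.334, 0, 1.418], TCP at [0.166, 0.524, 0.256] pointing down, gripper open.
Joint ranges: [-3.04, 3.04], [-0.91, 1.82], [-1.04, 1.36], [-1.92, 1.95], [-1.52, 1.45], [-3.14, 3.14]. Speed limits (rad/s): [2.22, 2.22, 2.79, 3.14, 3.14, 3.14].

### API

Orientations are given as a unit quaternion [x, y, z, w].
In Python, from cell import ctrl gives the robot as it stands.
- The arm moves only by the shell command python3 -m crank 'ROWS' [OPENING]. ROWS is JSON, a list that holds one entry, the list of rows, each a list of 4 numbers: the shift along the tool's x, y, z in units of 40 mm (1.0 is 40 mm), then the turn about the tool's z in units of 6 degrees (1.0 is 6 degrees). In form: [[[dx, dy, dz, spin], ...]]. A call has 1 to 20 rows; each row is the pose to reach, as a shift and turn from the pose commanded when the call began, along the tool's axes at that moment; what a row does not reach only later rows make up. A row lasts 1/12 s, in which the tool goes at most 41.7 mm and 7.16 degrees, less where a joint would pass 70% of its speed; a pose out of reach is approached as far as the arm can. A call with a gripper value outside its range is refused whole. OPENING is the opening, from -1 (shut) to 1 (fully open), set as the call begins (- or left out, the last holds). The fingers move at their own pace and stop on an object; the grip force is fixed at half the most. Time passes only in rows, so rows that repeat a pose let the fingers close. It gives the time, the measured TCP pose, the force and the opening at its end, in the units of the state.
- ctrl.observe(): the state, without advancing time (a new reading comes with each control period).
- ctrl.grab_frame(name): name is "scene" or "top"; returns the picture (420x560x3 uint8, blue, green, red); there is no depth.
- ctrl.get_calibration(name): a dict with "K" (3x3 intrinsics, pixels), "rvec" (rotation vector, rad) and "tvec" (3), from world to camera coordinates, as OpenCV has them. Camera axes: x right, y down, z forward; pixel columns grow to the right and rows downward; lengths in m; the calibration is good to about 2 mm. A picture is of the moment at which its call begins. get_calibration takes no time and is no camera call.
- ctrl.sign_off(): hands the job in, once; it reports no verdict.
The state is a dict: "time": time; "joints": joint angles; "dq": joint speeds; "effort": joint torques, N m; "eef_pos": TCP position; "tcp_rot": TCP orientation; "force": force on the tool from outside, world axes, zero at the start; "ft_torque": the same for the moment, N m; "finger_gap": finger opening in m.
Only numpy, scipy, OpenCV 4.12 (cv2) and the standard library are available. Lean on these libraries where they do the work, as an engineer would, in place of code of your own. Each camera call takes 0.05 s, during which the arm holds its last target. There are 200 camera calls.

## Working session

There is one attempt and no reset: what is moved stays moved. The work goes in short steps, Python scripts to look and compute and a shell command to move; the robot and the scene stay as the last step left them, time stands still between calls to the robot, and variables do not carry over. Pictures are saved under pics/ and viewed, about 8 in all and at most 12, crops included, and the job is handed in when it is done.

```bash
mkdir -p pics; ls; python3 - <<'E'
from cell import ctrl
import cv2,numpy as np
o=ctrl.observe();print(o['time'],o['eef_pos'],o['tcp_rot'],o['finger_gap'],ctrl.tip_reach)
for n in('scene','top'):
    cv2.imwrite(f'pics/{n}0.png',ctrl.grab_frame(n));c=ctrl.get_calibration(n)
    R=cv2.Rodrigues(np.array(c['rvec']))[0];print(n,np.array(c['K']).tolist(),-R.T@np.array(c['tvec']).ravel(),R.round(3).tolist())
E
```

```text
pics
0.0 [0.16546979 0.52424795 0.255664  ] [ 1.52311449e-01  9.88332321e-01 -6.37013691e-04 -1.99143433e-04] 0.08563136692259511 0.025
scene [[493.2572730696554, 0.0, 285.88672402671375], [0.0, 493.2572730696554, 204.42014320351768], [0.0, 0.0, 1.0]] [1.35495847 0.56576649 0.87119115] [[-0.669, 0.743, 0.02], [0.412, 0.394, -0.822], [-0.619, -0.541, -0.57]]
top [[508.3340925332988, 0.0, 280.5290547631097], [0.0, 508.3340925332988, 209.61639459478823], [0.0, 0.0, 1.0]] [ 0.38289911 -0.15985497  1.52201608] [[-0.004, -1.0, -0.004], [-0.993, 0.004, -0.117], [0.117, 0.004, -0.993]]
```

View pics/top0.png

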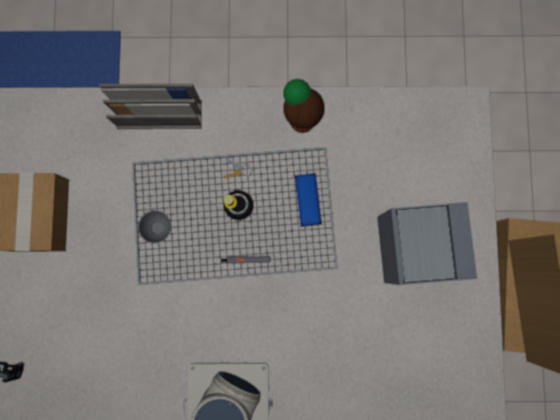

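View pics/scene0.png

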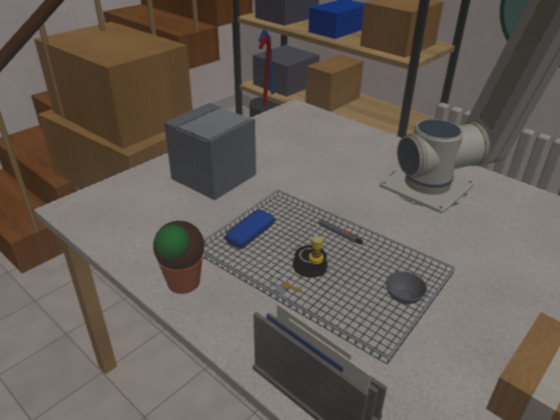

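Top: pad at about (238,205) with the torch to its upper-left, head at (230,201). Scene: pad at (311,261), torch at (317,248). Next I'll view enlarged crops.

```bash
cat > h.py <<'E'
from cell import ctrl
import cv2,numpy as np
def cal(n):
    c=ctrl.get_calibration(n);return np.array(c['K']),np.array(c['rvec'],float).ravel(),np.array(c['tvec'],float).ravel()
def ray(n,u,v,z):
    K,r,t=cal(n);R=cv2.Rodrigues(r)[0];C=-R.T@t;d=R.T@np.linalg.inv(K)@[u,v,1];return C+d*(z-C[2])/d[2]
def proj(n,P):
    K,r,t=cal(n);return cv2.projectPoints(np.array(P,float).reshape(-1,3),r,t,K,None)[0].reshape(-1,2)
def crop(img,u,v,w,h,s):
    return cv2.resize(img[v:v+h,u:u+w],None,fx=s,fy=s,interpolation=cv2.INTER_CUBIC)
E
python3 - <<'E'
from h import *
a=crop(cv2.imread('pics/top0.png'),210,180,50,50,10);b=crop(cv2.imread('pics/scene0.png'),286,228,50,50,10)
a=cv2.resize(a,(400,400));b=cv2.resize(b,(400,400))
cv2.imwrite('pics/c0.png',np.hstack([a,b]))
print(ray('top',238,205,.04),ray('scene',311,258,.04))
E
```

```text
[ 0.57212592 -0.02919889  0.04      ] [ 0.58688555 -0.01626833  0.04      ]
```

View pics/c0.png

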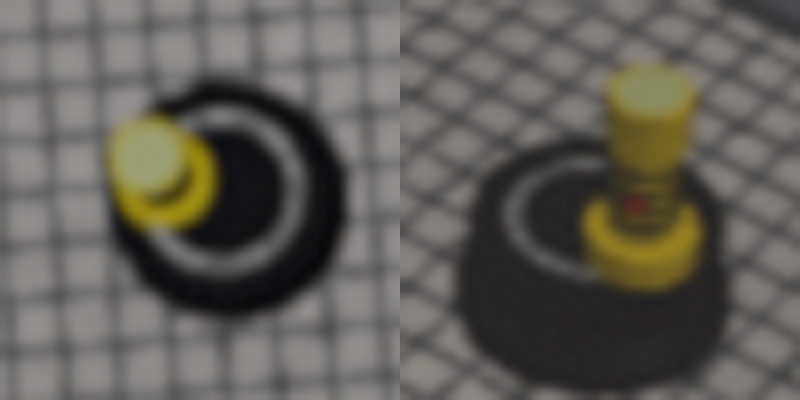

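```bash
cat >> h.py <<'E'
S=6
def disc(r,z,xy):
    a=np.linspace(0,2*np.pi,60);return np.c_[xy[0]+r*np.cos(a),xy[1]+r*np.sin(a),0*a+z]
def hull(n,pts,shape,off):
    m=np.zeros(shape,np.uint8);p=(proj(n,pts)-off+.5)*S;cv2.fillPoly(m,[cv2.convexHull(np.round(p).astype(np.int32))],1);return m
T=[(.018,0,.012),(.0115,.012,.048),(.014,.048,.066)]
def torch(n,xy,sh,off):
    m=np.zeros(sh,np.uint8)
    for r,a,b in T:m|=hull(n,np.r_[disc(r,.04+a,xy),disc(r,.04+b,xy)],sh,off)
    return m
def fit(n,img,guess=(.575,-.025),w=60):
    from scipy.optimize import minimize
    c=proj(n,[[*guess,.05]])[0].astype(int);off=c-w//2
    im=crop(img,off[0],off[1],w,w,S);h=cv2.cvtColor(im,cv2.COLOR_BGR2HSV);sh=im.shape[:2]
    y=((h[...,0]>18)&(h[...,0]<40)&(h[...,1]>90)&(h[...,2]>60)).astype(np.uint8)
    k=cv2.morphologyEx((h[...,2]<72).astype(np.uint8),cv2.MORPH_OPEN,np.ones((13,13)))
    f=lambda p:(torch(n,p,sh,off)!=y).sum()
    def pad(p):return hull(n,np.r_[disc(.042,.04,p),disc(.046,.004,p)],sh,off)
    pm=cv2.morphologyEx(k|y,cv2.MORPH_CLOSE,np.ones((31,31)))
    def g(p):
        return ((pad(p)|torch(n,t,sh,off))!=pm).sum()
    def opt(f,p0):
        for s in (.012,.003):p0=minimize(f,p0,method='Nelder-Mead',options=dict(initial_simplex=np.array([p0,[p0[0]+s,p0[1]],[p0[0],p0[1]+s]]),xatol=1e-4)).x
        return p0
    M=cv2.moments(y,True);q=ray(n,off[0]+M['m10']/M['m00']/S,off[1]+M['m01']/M['m00']/S,.065)[:2]
    t=opt(f,q);p=opt(g,np.array(guess))
    print(n,'torch',t.round(4),f(t)/y.sum(),'pad',p.round(4),g(p)/pm.sum(),'off mm',((t-p)*1e3).round(1))
    o=im.copy()
    for m,col in((torch(n,t,sh,off),(0,0,255)),(pad(p),(0,255,0))):
        cv2.drawContours(o,cv2.findContours(m,0,2)[0],-1,col,1)
    for r in(.026,.029):cv2.polylines(o,[np.round((proj(n,disc(r,.04,p))-off+.5)*S).astype(np.int32)],True,(255,0,0),1)
    return t,p,o
E
python3 - <<'E'
from h import *
o=[fit(n,cv2.imread(f'pics/{n}0.png'))[2] for n in('top','scene')]
cv2.imwrite('pics/f0.png',np.hstack(o))
E
```

```text
top torch [ 0.5804 -0.007 ] 0.5733310856372218 pad [ 0.5776 -0.0256] 0.1270488817658629 off mm [ 2.7 18.5]
scene torch [ 0.5824 -0.0048] 0.2822631248692742 pad [ 0.5773 -0.0263] 0.09646655415360711 off mm [ 5.1 21.5]
```

View pics/f0.png

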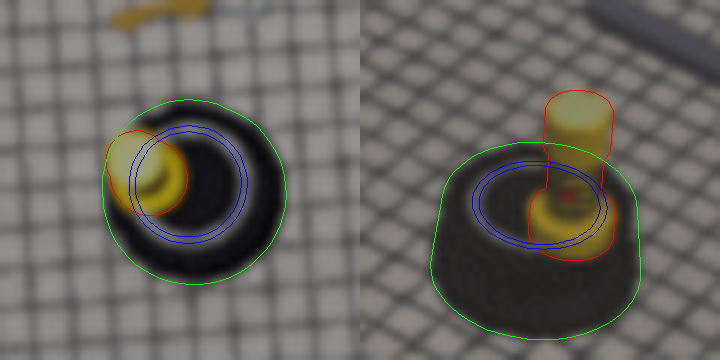

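Overlays agree. The pad is at about (.577,-.026) and the torch at (.581,-.006), so it is offset by about (+4,+20) mm. I'll shut the gripper and push with the side of both fingers along tool −x, which means turning the tool by +84°, approaching from +y.

```bash
python3 -m crank '[[[-0.41,-0.25,0.04,0.42],[-1.1,-0.66,0.11,1.12],[-1.93,-1.16,0.19,1.96],[-2.76,-1.65,0.27,2.8],[-3.59,-2.15,0.36,3.64],[-4.42,-2.65,0.44,4.48],[-5.24,-3.14,0.52,5.32],[-6.07,-3.64,0.6,6.16],[-6.9,-4.14,0.69,7],[-7.73,-4.63,0.77,7.84],[-8.56,-5.13,0.85,8.68],[-9.38,-5.62,0.93,9.52],[-10.2,-6.12,1.01,10.36],[-11.04,-6.62,1.1,11.2],[-11.87,-7.11,1.18,12.04],[-12.56,-7.53,1.25,12.74],[-13.1,-7.86,1.3,13.3],[-13.5,-8.1,1.34,13.7],[-13.8,-8.27,1.37,14],[-13.8,-8.27,1.37,14]]]' -1
python3 - <<'E'
from h import *
from scipy.spatial.transform import Rotation as R
o=ctrl.observe();print(o['time'],o['eef_pos'],R.from_quat(o['tcp_rot']).as_matrix().round(3).tolist(),o['finger_gap'],o['force'])
E
```

```text
time: 1.77
eef_pos: [0.5936, 0.0413, 0.2006]
tcp_rot: [0.776, 0.631, -0.0, -0.0]
force: [0.3, 0.0, -0.1]
finger_gap: -0.0001
1.7667 [0.59356317 0.04133741 0.20060096] [[0.203, 0.979, -0.001], [0.979, -0.203, -0.0], [-0.0, -0.001, -1.0]] -0.0001487627647803251 [ 0.28953122  0.04322045 -0.12124681]
```

```bash
python3 -m crank '[[[0,-0.02,0.3,0],[0,-0.04,0.8,0],[0,-0.07,1.4,0],[0,-0.07,1.9,0],[0,-0.07,2.3,0],[0,-0.07,2.6,0],[0,-0.07,2.85,0],[0,-0.07,3.05,0],[0,-0.07,3.2,0],[0,-0.07,3.24,0],[0,-0.07,3.24,0]]]'
python3 - <<'E'
from h import *
a=crop(ctrl.grab_frame('scene'),270,200,80,80,5);b=crop(ctrl.grab_frame('top'),200,165,80,80,5)
cv2.imwrite('pics/d1.png',np.hstack([a,b]))
E
```

```text
time: 2.68
eef_pos: [0.5896, 0.0436, 0.0719]
tcp_rot: [0.774, 0.633, -0.0, -0.0]
force: [-0.0, 0.4, -0.7]
finger_gap: 0.0002
```

View pics/d1.png

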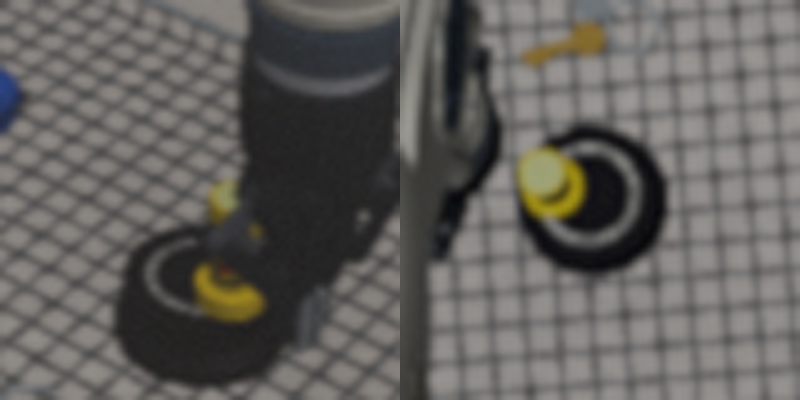

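The top view still shows torch and pad clear of the gripper, at (545,180) and (592,195). In the scene view there is a grey part at (235,235) that I need to identify before pushing.

```bash
python3 - <<'E'
from h import *
for z in (.047,.072,.1,.12,.15): print(z,((proj('scene',[[.5896,.0436,z],[.5896,.0326,z],[.615,.0326,z],[.564,.0326,z]])-[270,200]+.5)*5).round().tolist(), ((proj('top',[[.5896,.0436,z],[.59,.005,z]])-[200,165]+.5)*5).round().tolist())
print(((proj('scene',disc(.014,.106,(.581,-.006)))[::15]-[270,200]+.5)*5).round().tolist())
E
```

```text
0.047 [[298.0, 339.0], [280.0, 329.0], [248.0, 354.0], [311.0, 304.0]] [[67.0, 172.0], [133.0, 171.0]]
0.072 [[301.0, 301.0], [283.0, 291.0], [251.0, 316.0], [315.0, 266.0]] [[62.0, 166.0], [129.0, 165.0]]
0.1 [[305.0, 257.0], [287.0, 247.0], [255.0, 272.0], [319.0, 223.0]] [[55.0, 159.0], [123.0, 158.0]]
0.12 [[308.0, 225.0], [290.0, 215.0], [257.0, 240.0], [322.0, 191.0]] [[50.0, 154.0], [119.0, 153.0]]
0.15 [[313.0, 176.0], [294.0, 166.0], [261.0, 190.0], [327.0, 142.0]] [[42.0, 146.0], [112.0, 145.0]]
[[220.0, 208.0], [260.0, 207.0], [254.0, 182.0], [214.0, 184.0]]
```

That part is a knuckle out to the side, above z 0.1, so it is clear. Now closing most of the 20 mm gap, then pushing slowly.

```bash
python3 -m crank '[[[-0.06,0,0,0],[-0.13,0,0,0],[-0.2,0,0,0],[-0.27,0,0,0],[-0.33,0,0,0],[-0.37,0,0,0],[-0.4,0,0,0],[-0.425,0,0,0],[-0.45,0,0,0],[-0.475,0,0,0],[-0.5,0,0,0],[-0.525,0,0,0],[-0.55,0,0,0],[-0.575,0,0,0],[-0.6,0,0,0],[-0.625,0,0,0],[-0.65,0,0,0],[-0.675,0,0,0],[-0.7,0,0,0],[-0.7,0,0,0]]]'
python3 - <<'E'
from h import *
a=ctrl.grab_frame('top');cv2.imwrite('pics/top2.png',a)
o=fit('top',a)[2]
cv2.imwrite('pics/d2.png',np.hstack([cv2.resize(o,(400,400)),crop(ctrl.grab_frame('scene'),270,200,80,80,5)]))
E
```

```text
time: 4.45
eef_pos: [0.584, 0.0158, 0.0719]
tcp_rot: [0.775, 0.633, -0.0, 0.0]
force: [0.1, 0.5, -0.7]
finger_gap: 0.0002
top torch [ 0.5789 -0.0158] 0.6436033904987187 pad [ 0.5783 -0.0236] 0.3880721883590295 off mm [0.5 7.9]
```

View pics/d2.png

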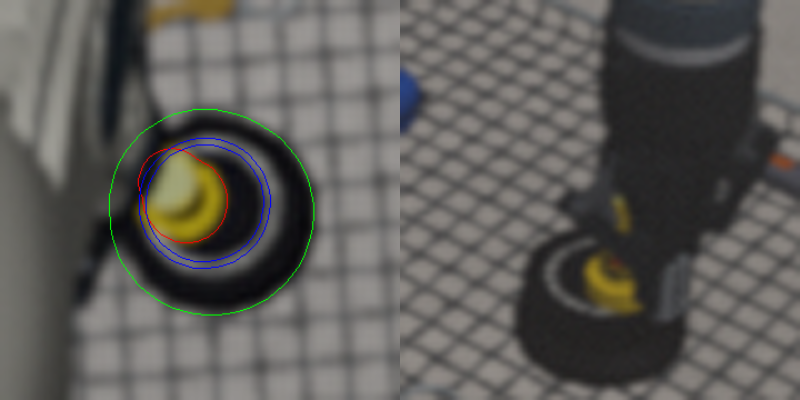

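By eye the ring centre is at (219,207) and the foot centre at about (189,205), so roughly 13 mm remain. The automatic fit is disturbed by the gripper. I'll push 10 mm more, then back off and check unobstructed.

```bash
python3 -m crank '[[[-0.025,0,0,0],[-0.05,0,0,0],[-0.075,0,0,0],[-0.1,0,0,0],[-0.125,0,0,0],[-0.15,0,0,0],[-0.175,0,0,0],[-0.2,0,0,0],[-0.225,0,0,0],[-0.245,0,0,0],[-0.25,0,0,0],[-0.25,0,0,0],[-0.2,0,0,0],[-0.1,0,0,0],[0.1,0,0,0],[0.4,0,0,0],[0.8,0,0,0],[1.2,0,0,0],[1.5,0,0,0],[1.5,0,0,0]]]'
python3 - <<'E'
from h import *
a=ctrl.grab_frame('top');cv2.imwrite('pics/top3.png',a)
o=fit('top',a)[2]
cv2.imwrite('pics/d3.png',np.hstack([cv2.resize(o,(400,400)),crop(ctrl.grab_frame('scene'),270,200,80,80,5)]))
E
```

```text
time: 6.22
eef_pos: [0.5964, 0.0776, 0.0718]
tcp_rot: [0.774, 0.634, 0.0, -0.0]
force: [-0.3, -0.3, 0.0]
finger_gap: -0.0004
top torch [ 0.5765 -0.024 ] 0.6117886178861789 pad [ 0.5776 -0.0265] 0.15758930180586095 off mm [-1.   2.5]
```

View pics/d3.png

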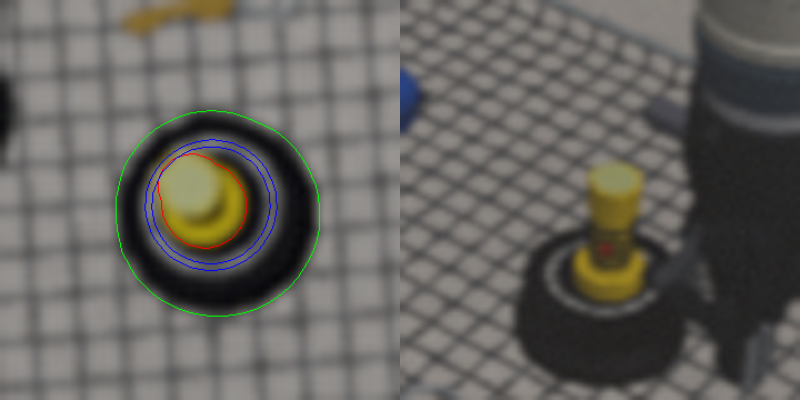

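The torch is upright with its foot about 4 mm short of centre along the push direction (foot about (209,210), ring (218,208)). The finger geometry gives about 3.5 mm. One last small push, then retreat upward and check.

```bash
python3 -m crank '[[[-0.3,0,0,0],[-0.7,0,0,0],[-1.1,0,0,0],[-1.4,0,0,0],[-1.6,0,0,0],[-1.68,0,0,0],[-1.71,0,0,0],[-1.735,0,0,0],[-1.76,0,0,0],[-1.785,0,0,0],[-1.81,0,0,0],[-1.835,0,0,0],[-1.84,0,0,0],[-1.84,0,0,0],[-1.78,0,0,0],[-1.6,0,0,0],[-1.2,0,0,0],[-0.7,0,0,0],[-0.2,0,0,0],[0,0,0,0]]]'
python3 -m crank '[[[0,0,-0.3,0],[0,0,-0.9,0],[0.2,0,-1.6,0],[0.6,0,-2.4,0],[1.2,0,-3.2,0],[2,0,-3.8,0],[2.8,0,-4.2,0],[3.6,0,-4.4,0],[4.3,0,-4.4,0],[4.8,0,-4.4,0],[5,0,-4.4,0],[5,0,-4.4,0],[5,0,-4.4,0]]]'
python3 - <<'E'
from h import *
a=ctrl.grab_frame('top');b=ctrl.grab_frame('scene');cv2.imwrite('pics/top4.png',a);cv2.imwrite('pics/scene4.png',b)
fit('top',a);fit('scene',b)
cv2.imwrite('pics/d4.png',np.hstack([crop(a,213,178,50,50,8),crop(b,286,228,50,50,8)]))
for n,i in(('top',a),('scene',b)):
    d=cv2.absdiff(i,cv2.imread(f'pics/{n}0.png')).max(2)>40;q=np.argwhere(d);print(n,d.sum())
E
```

```text
time: 7.98
eef_pos: [0.5963, 0.0771, 0.0719]
tcp_rot: [0.774, 0.633, 0.0, -0.0]
force: [0.3, -0.2, -0.2]
finger_gap: -0.0001
time: 9.07
eef_pos: [0.6358, 0.2705, 0.2474]
tcp_rot: [0.774, 0.633, -0.0, 0.0]
force: [0.5, -0.2, -0.6]
finger_gap: 0.0001
top torch [ 0.5758 -0.027 ] 0.5870250539240086 pad [ 0.5776 -0.026 ] 0.14005923731951128 off mm [-1.8 -1. ]
scene torch [ 0.5785 -0.0247] 0.26527972404872263 pad [ 0.577  -0.0264] 0.09511305213112942 off mm [1.5 1.7]
top 14107
scene 8939
```

View pics/d4.png

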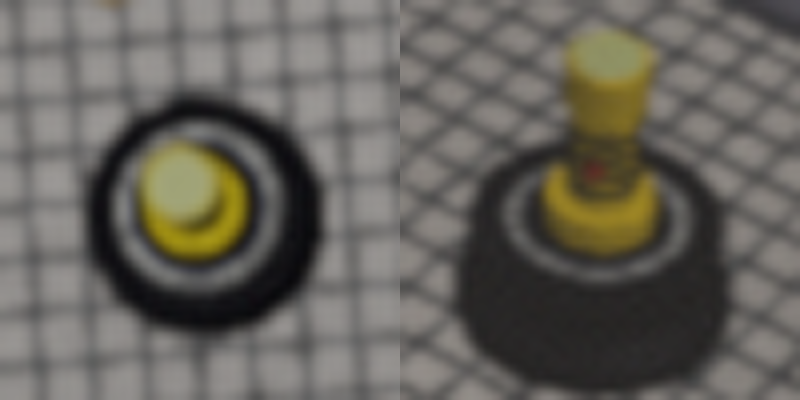

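View pics/top4.png

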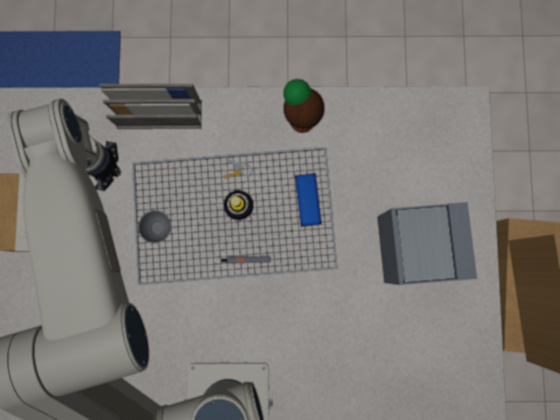

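```bash
python3 -c "
from cell import ctrl
print(ctrl.sign_off())"
```

```text
the job is handed in; nothing more can be done
None
```

The torch now stands upright on the pad with its foot wholly inside the pale ring, and I have handed the job in. With the gripper shut and its fingertips low on the foot, I slid it about 20 mm in three slow pushes. Then I backed the arm away.

- **Centring:** read by eye from both cameras, the foot is within about 1–1.5 mm of the ring's centre, against an 8 mm margin. A dark gap shows around the foot wherever the torch does not hide it.
- **Automatic fit:** it disagreed slightly, giving offsets of (-1.8, -1.0) mm from the top camera and (+1.5, +1.7) mm from the scene camera. Its match to the torch outline was only rough, so I relied on the direct reading.
- **Bystanders:** the bowl, case, pen, keys and bin flap looked unmoved in the last top picture, judged by eye. I also tried a picture-difference check, but the arm in view made it useless.
- **Force and time:** the force read under 1 N at the end of every move, though not during the pushes. The last move ended at about 9 s of the 42 s allowed, and the robot was touching nothing.

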